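# Finish the interlocked layer of takeaway cartons

### The arm

A 6-joint arm with a two-finger parallel gripper is mounted at the origin on the work surface. World frame = base frame: x ahead of the robot, y to its left, z up, the work surface at z = 0. Lengths are in m, angles in rad, forces in N, time in s.
With the tool pointing down it reaches from about 0.35 to 0.975 m from the base axis. Payload 7.1 kg.
Tool frame: the origin (TCP) lies midway between the tips of the shut fingers; the grasp point (between the pads) lies 19 mm behind it; z points along the fingers, y is the line along which they close (so a half turn about z gives the same grasp; the last joint's range is limited). The gripper opens to 88 mm and grips with 3 to 60 N. Pads are 20 mm wide; open, the fingers measure 115 mm over their backs; the gripper's body (75 mm by 178 mm) begins 61 mm behind the grasp point.
Start: joints at [1.219, 0.423, 1.63, -0, 1.089, -0.019], TCP at [0.204, 0.591, 0.223] pointing down, gripper open.
Joint ranges: [-3, 3], [-0.9, 2.11], [0.09, 2.58], [-1.31, 4.45], [0.11, 2.69], [-2.54, 2.54]. Speed limits (rad/s): [2.39, 2.39, 3.01, 3.14, 3.14, 3.14].

### API

Orientations are given as a unit quaternion [w, x, y, z].
In Python, from station import move_pose, movel, movej, command_gripper, wait, inverse_kinematics, read_camera, camera_info, MotionError, job_done, get_time, get_joint_pos, get_qvel, get_effort, get_tcp_pos, get_ee_rot, get_ft_force, get_ft_torque, get_grip_width, get_finger_force gives the robot as it stands. Calls block until the motion is done:
- move_pose(position, orientation): joint-space move of the TCP to a pose.
- movel(position, frame=None, v=0.15, until_force=None): straight line of the TCP; frame=None keeps the orientation; v is the mean speed in m/s. With until_force (N) it stops when the force on the tool has changed by that much, and returns True; else False.
- movej(angles): joint-space move.
- command_gripper(opening): opening from 0.0 (shut) to 1.0 (fully open); the grip force is fixed at half the most; returns when the fingers have stopped.
- wait(seconds).
- inverse_kinematics(position, orientation): joint angles nearest the present ones, or None.
- read_camera(name): name is "scene" or "top"; returns the picture (384x512x3 uint8, red, green, blue); there is no depth.
- camera_info(name): a dict with "intrinsics" (3x3 intrinsics, pixels), "T" (4x4, takes a point from camera to world coordinates). Camera axes: x right, y up, looking along -z (the intrinsics and any distortion apply to the point x, -y, -z); pixel columns grow to the right and rows downward; lengths in m; the calibration is good to about 2 mm. A picture is of the moment at which its call begins. camera_info takes no time and is no camera call.
A pose or a line that the arm cannot do raises MotionError and nothing moves.
- job_done(): hands the job in; it is judged then, once.
Readings, each from a call of its own:
- get_time(): time.
- get_joint_pos(): joint angles.
- get_qvel(): joint speeds.
- get_effort(): joint torques, N m.
- get_tcp_pos(): TCP position.
- get_ee_rot(): TCP orientation.
- get_ft_force(): force on the tool from outside, world axes, zero at the start.
- get_ft_torque(): the same for the moment, N m.
- get_grip_width(): opening from 0.0 (shut) to 1.0 (fully open).
- get_finger_force(): force on a finger pad.
Only numpy, scipy, OpenCV 4.12 (cv2) and the standard library are available. Lean on these libraries where they do the work, as an engineer would, in place of code of your own. Each camera call takes 0.05 s, during which the arm holds its last target. There are 200 camera calls.

### The job

Finish the layer of cartons on the black pallet slab: take the two loose oblong takeaway cartons by their handles and set them upright on the free part of the slab, side by side and both crosswise to the oblong carton already standing at its end, about a centimetre apart from it and from each other, so that the three together evenly fill the slab. The carton already there stays in its place; the square carton is not part of the layer.

Things in the scene. Friction and masses are not known exactly. Their poses are not given: they have to be found in the camera images.
- slab_top (a point): Centre of the top face of the fixed black pallet slab, 216 (x) by 146 (y) by 24 mm; z up. A carton stands at its -x end, centre x -70, y 0, length along y. Free places: centres x +35, y +35 and x +35, y -35 mm, carton length along x, either way round, either carton in either place. Gaps are then 10 mm; the two handles stand 60 mm clear of each other.
- placed_mid (a point): Brown oblong gable carton, 130 long (x), 60 wide (y), 110 mm high, up to 0.35 kg; roof ridge 74 mm up, on it the handle: 70 long (along x), 10 thick (y), up to the top. Point: carton's centre, 55 mm above its underside and 55 below the handle's top, under the handle's middle; z up. This one stands on the slab, unfixed, and stays there.
- carton_a_mid (a point): Brown oblong gable carton, 130 long (x), 60 wide (y), 110 mm high, up to 0.35 kg; roof ridge 74 mm up, on it the handle: 70 long (along x), 10 thick (y), up to the top. Point: carton's centre, 55 mm above its underside and 55 below the handle's top, under the handle's middle; z up. To be set on the slab; stands on the table, where a like but square carton (88 x 88 mm) is not wanted.
- carton_b_mid (a point): Brown oblong gable carton, 130 long (x), 60 wide (y), 110 mm high, up to 0.35 kg; roof ridge 74 mm up, on it the handle: 70 long (along x), 10 thick (y), up to the top. Point: carton's centre, 55 mm above its underside and 55 below the handle's top, under the handle's middle; z up. The other one to be set on the slab; stands on the table.
There are look-alikes about, which are no part of the job. Leave any orange or red look-alike of the part that bears placed_mid alone.

How it is judged:
At the end, for the whole second after the job is handed in: Each free place holds one oblong carton: released, at rest, upright (0.1 rad) on the slab (height within 6 mm), within 15 mm along slab x and y, length within 10 degrees of slab x; the third carton is upright on the slab within 15 mm and 10 degrees of its own place (x of placed_mid in the frame of slab_top between -0.085 and -0.055 m and y of placed_mid in the frame of slab_top between -0.015 and 0.015 m and z of placed_mid in the frame of slab_top between 0.049 and 0.061 m and angle between placed_mid's own z axis and vertical below 0.1 rad and angle between the x axis of placed_mid and the y axis of slab_top, either way round below 0.175 rad and ((x of carton_a_mid in the frame of slab_top between 0.02 and 0.05 m and y of carton_a_mid in the frame of slab_top between 0.02 and 0.05 m and z of carton_a_mid in the frame of slab_top between 0.049 and 0.061 m and angle between each of carton_a_mid, carton_b_mid's own z axis and vertical below 0.1 rad and angle between the x axis of each of carton_a_mid, carton_b_mid and the x axis of slab_top, either way round below 0.175 rad and x of carton_b_mid in the frame of slab_top between 0.02 and 0.05 m and y of carton_b_mid in the frame of slab_top between -0.05 and -0.02 m and z of carton_b_mid in the frame of slab_top between 0.049 and 0.061 m) or (x of carton_a_mid in the frame of slab_top between 0.02 and 0.05 m and y of carton_a_mid in the frame of slab_top between -0.05 and -0.02 m and z of carton_a_mid in the frame of slab_top between 0.049 and 0.061 m and angle between each of carton_a_mid, carton_b_mid's own z axis and vertical below 0.1 rad and angle between the x axis of each of carton_a_mid, carton_b_mid and the x axis of slab_top, either way round below 0.175 rad and x of carton_b_mid in the frame of slab_top between 0.02 and 0.05 m and y of carton_b_mid in the frame of slab_top between 0.02 and 0.05 m and z of carton_b_mid in the frame of slab_top between 0.049 and 0.061 m))); the robot touches nothing.
It also fails if it takes over 61 s, if anything falls off the work surface, if the arm or the gripper's body presses on something with over 40 N, if the wrist force passes 120 N, or if a joint passes its speed limit or range.

## Working session

There is one attempt and no reset: what is moved stays moved. The work goes in short steps, each a Python script; the robot and the scene stay as the last script left them, time stands still between calls to the robot, and variables do not carry over. Pictures are saved under pics/ and viewed, at most 10 in all, crops included, and the job is handed in when it is done.

```bash
mkdir -p pics
python3 - <<'E'
from station import *
import cv2,numpy as np
np.set_printoptions(precision=4,suppress=True)
for n in("scene","top"):
    im=read_camera(n);cv2.imwrite(f"pics/{n}0.png",im[:,:,::-1]);c=camera_info(n);print(n,c)
print(get_time(),get_ee_rot())
E
```

```text
scene {'intrinsics': array([[465.0951,   0.    , 260.7669],
       [  0.    , 465.0951, 193.5796],
       [  0.    ,   0.    ,   1.    ]]), 'T': array([[-0.1607, -0.7687,  0.6191,  1.1973],
       [ 0.9869, -0.1172,  0.1107,  0.15  ],
       [-0.0125,  0.6288,  0.7775,  1.0621],
       [ 0.    ,  0.    ,  0.    ,  1.    ]])}
top {'intrinsics': array([[346.7706,   0.    , 255.0257],
       [  0.    , 346.7706, 188.8651],
       [  0.    ,   0.    ,   1.    ]]), 'T': array([[ 0.03  ,  0.9901, -0.1372,  0.2939],
       [-0.9994,  0.0319,  0.0116, -0.0045],
       [ 0.0158,  0.1368,  0.9905,  1.0025],
       [ 0.    ,  0.    ,  0.    ,  1.    ]])}
0.1 [-0.0001  0.1656  0.9862 -0.0007]
```

View pics/scene0.png

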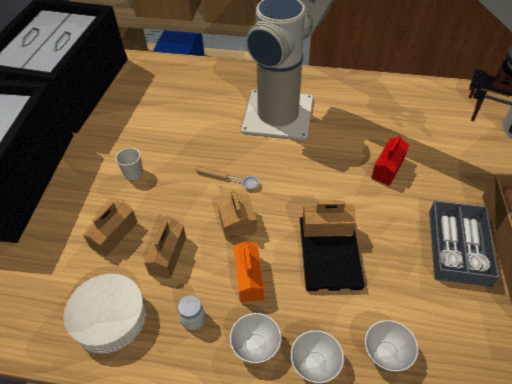

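View pics/top0.png

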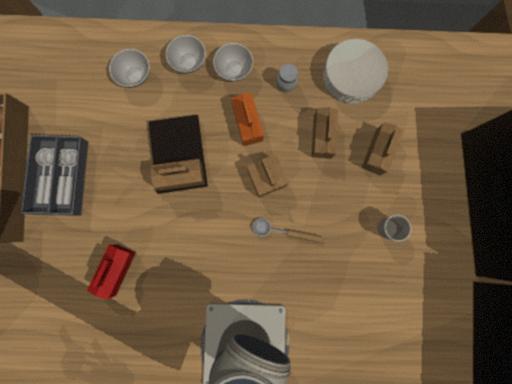

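The brown cartons in the top view are at (325,132), (382,148) and (267,175). The last one is wide, so it is probably the square one. The slab is at about (177,153), with the placed carton at its low end. I'll zoom in for handle pixels.

Run:
```python
import cv2,numpy as np
def crop(n,x0,y0,w,h,s,o):
    im=cv2.imread(f"pics/{n}0.png")[y0:y0+h,x0:x0+w]
    im=cv2.resize(im,None,fx=s,fy=s,interpolation=cv2.INTER_NEAREST)
    for i in range(0,w,10):
        cv2.line(im,(i*s,0),(i*s,8 if (x0+i)%50 else 24),(0,255,0),1)
        if (x0+i)%50==0: cv2.putText(im,str(x0+i),(i*s+2,34),0,.4,(0,255,0))
    for j in range(0,h,10):
        cv2.line(im,(0,j*s),(8 if (y0+j)%50 else 24,j*s),(0,255,0),1)
        if (y0+j)%50==0: cv2.putText(im,str(y0+j),(26,j*s+4),0,.4,(0,255,0))
    return im
a=crop("top",300,100,110,80,7,0)
b=crop("top",140,110,160,90,5,0)
cv2.imwrite("pics/c1.png",a);cv2.imwrite("pics/c2.png",b)
hsv=cv2.cvtColor(cv2.imread("pics/top0.png"),cv2.COLOR_BGR2HSV)
for p in[(325,150),(382,165),(345,150),(390,130),(300,200),(322,140),(265,185)]: print(p,hsv[p[1],p[0]])
```

```text
(325, 150) [ 16 132 112]
(382, 165) [ 16 126 142]
(345, 150) [ 17 117 137]
(390, 130) [ 16 125 122]
(300, 200) [ 18 116 143]
(322, 140) [ 16 125 118]
(265, 185) [ 16 128 139]
```

View pics/c1.png

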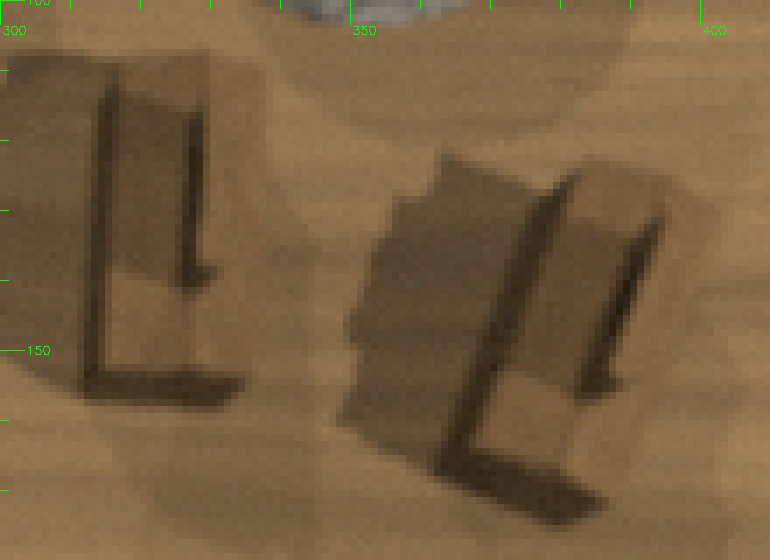

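View pics/c2.png

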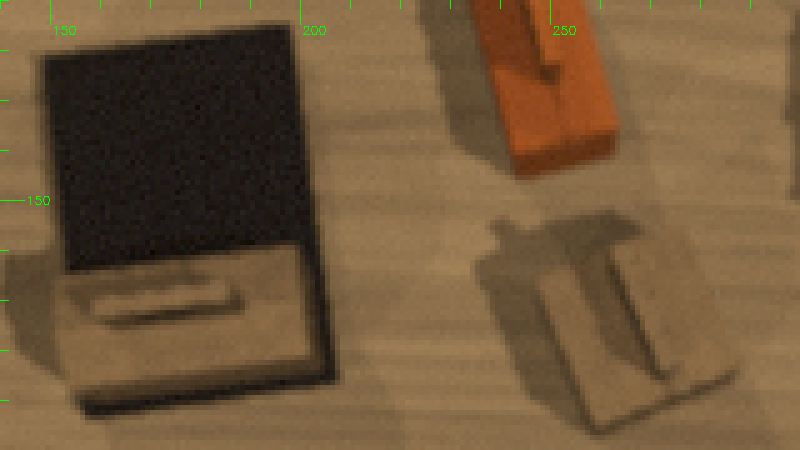

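```bash
cat > h.py <<'E'
from station import *
import cv2,numpy as np
np.set_printoptions(precision=4,suppress=True)
def ray(n,p,z):
    c=camera_info(n);K=c["intrinsics"];T=c["T"]
    d=T[:3,:3]@np.array([(p[0]-K[0,2])/K[0,0],-(p[1]-K[1,2])/K[1,1],-1]);o=T[:3,3]
    return (o+d*(z-o[2])/d[2])
def proj(n,P):
    c=camera_info(n);K=c["intrinsics"];T=c["T"]
    q=T[:3,:3].T@(np.asarray(P)-T[:3,3]);return np.array([K[0,2]+K[0,0]*q[0]/-q[2],K[1,2]-K[1,1]*q[1]/-q[2]])
E
python3 - <<'E'
from h import *
t=lambda p,z:ray("top",p,z)[:2]
deg=lambda v:np.degrees(np.arctan2(v[1],v[0]))
for nm,bl,br,hn,hf in[("L",(312,157),(331.5,158),(329,138.3),(331,112.5)),("R",(362.5,167),(380.5,174.8),(387,153.5),(396,130))]:
    l,r=t(bl,0),t(br,0);e=(l+r)/2;w=l-r;u=np.array([w[1],-w[0]])/np.hypot(*w);  
    if u[0]<0:u=-u
    n,f=t(hn,.11),t(hf,.11);v=(f-n)/np.hypot(*(f-n))
    print(nm,"w",np.hypot(*w),"c_base",e+.065*u,deg(u),"handle len",np.hypot(*(f-n)),"c_h",(n+f)/2,n+.035*v,deg(v))
tl,tr=t((148.3,122),.024),t((198.5,115.5),.024)
bl,br=t((156.8,193),0),t((206.8,186),0)
print(tl,tr,bl,br,"W",np.hypot(*(tl-tr)),np.hypot(*(bl-br)),"L",np.hypot(*(tl-bl)),np.hypot(*(tr-br)),"c",(tl+tr+bl+br)/4,deg(tl-bl),deg(tr-br),deg(tl-tr)-90)
a,b=t((159,171.5),.134),t((187,167.5),.134);print("placed",(a+b)/2,np.hypot(*(a-b)),deg(a-b)-90)
E
python3 - <<'E'
import sys;sys.path.insert(0,'.')
import cv2
im=cv2.imread("pics/scene0.png")
a=cv2.resize(im[190:290,80:200],None,fx=5,fy=5,interpolation=0);b=cv2.resize(im[190:300,290:370],None,fx=5,fy=5,interpolation=0)[:500]
cv2.imwrite("pics/s1.png",cv2.resize(cv2.hconcat([a,b]),None,fx=.8,fy=.8))
E
```

```text
L w 0.05799220851080683 c_base [ 0.5979 -0.2124] -1.0647384957018629 handle len 0.07191832462503876 c_h [ 0.5955 -0.2103] [ 0.5945 -0.2102] -4.2591017297991955
R w 0.05735538941974129 c_base [ 0.5576 -0.3833] -22.228884680700272 handle len 0.07022815129701464 c_h [ 0.5561 -0.3748] [ 0.556  -0.3747] -21.454258622498216
[0.6159 0.3006] [0.6407 0.1559] [0.4114 0.2682] [0.4366 0.1246] W 0.14681528148762354 0.1458467203662357 L 0.2069716377016501 0.2065022150073631 c [0.5262 0.2124] 9.004944854311974 8.734254355935885 9.752566293506078
placed [0.4571 0.1949] 0.07127122147051163 10.232465405758418
```

View pics/s1.png

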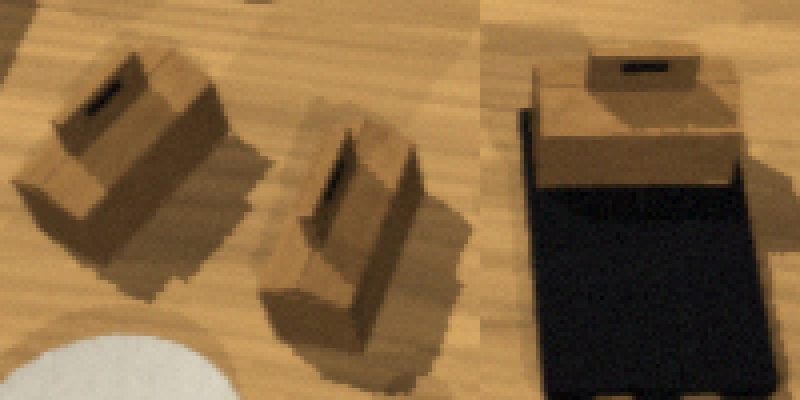

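The scene view shows the two oblong cartons' handles at (93–115, 203–221) and (155–168, 222–244), and the placed handle's middle at (331,202). I'll check the handle positions across both views.

Run:
```python
from h import *
s=lambda p,z:ray("scene",p,z)[:2]
deg=lambda v:np.degrees(np.arctan2(v[1],v[0]))
for nm,p,q in[("R",(93.3,220.5),(114.5,203.3)),("L",(155.3,244.3),(167.5,222.5))]:
    a,b=s(p,.11),s(q,.11);d=a-b;u=d/np.hypot(*d);m=(a+b)/2;nrm=np.array([-u[1],u[0]]);nrm*=np.sign(nrm[1])
    print(nm,np.hypot(*d),deg(d),"mid front edge",m,"c",m-.005*nrm)
print("placed",s((331.3,202.5),.134))
# two-view triangulation of handle mids
def tri(p,q):
    A=[];B=[]
    for n,x in(("top",p),("scene",q)):
        a=ray(n,x,0);o=camera_info(n)["T"][:3,3];d=(a-o)/np.linalg.norm(a-o);P=np.eye(3)-np.outer(d,d);A.append(P);B.append(P@o)
    return np.linalg.solve(sum(A),sum(B))
print("tri placed",tri((172.6,170.4),(331.3,202.5)))
for nm,c in(("R",(.556,-.3748)),("L",(.5950,-.2103))):print(nm,"top-c in scene",proj("scene",[*c,.11]))
# black masks for the slab
im=cv2.imread("pics/scene0.png");m=(im.max(2)<60).astype(np.uint8);m[:, :290]=0;m[:,375:]=0;m[:185]=0;m[305:]=0
k,l,st,_=cv2.connectedComponentsWithStats(m);i=1+st[1:,4].argmax();print("scene slab",st[i]);ys,xs=np.where(l==i)
P=np.c_[xs,ys];
for f in((-1,1),(1,1),(-1,-1),(1,-1)):
    c=P[(P@np.array(f)).argmax()];print(f,c,s(c,.024),s(c,0))
im=cv2.imread("pics/top0.png");m=(im.max(2)<55).astype(np.uint8);m[:,:140]=0;m[:,215:]=0;m[:105]=0;m[205:]=0
ys,xs=np.where(m);P=np.c_[xs,ys]
for f in((-1,1),(1,1),(-1,-1),(1,-1)):
    c=P[(P@np.array(f)).argmax()];print("top",f,c,ray("top",c,.024)[:2],ray("top",c,0)[:2])
```

```text
R 0.06947595500997733 -28.94256756911302 mid front edge [ 0.559  -0.3734] c [ 0.5566 -0.3778]
L 0.06810455047662503 -9.165511242626899 mid front edge [ 0.6004 -0.2078] c [ 0.5996 -0.2128]
placed [0.46   0.1984]
tri placed [0.4557 0.1979 0.1282]
R top-c in scene [103.9856 210.7779]
L top-c in scene [161.1867 231.2806]
scene slab [ 300  218   65   73 3112]
(-1, 1) [307 290] [0.6541 0.1634] [0.6415 0.1637]
(1, 1) [363 287] [0.6247 0.2986] [0.6115 0.3021]
(-1, -1) [300 218] [0.4397 0.1228] [0.4221 0.1222]
(1, -1) [354 231] [0.4605 0.2707] [0.4435 0.2735]
top (-1, 1) [157 192] [0.4115 0.2613] [0.4144 0.2679]
top (1, 1) [206 185] [0.436  0.1239] [0.4395 0.1271]
top (-1, -1) [149 122] [0.6159 0.2986] [0.6238 0.306 ]
top (1, -1) [197 116] [0.6391 0.1602] [0.6475 0.1643]
```

```bash
cat >> h.py <<'E'
S=np.array([.526,.210]);SA=np.radians(9.5)
def slab(x,y): return S+np.array([[np.cos(SA),-np.sin(SA)],[np.sin(SA),np.cos(SA)]])@[x,y]
def q(a): return [0,float(np.cos(a/2)),float(np.sin(a/2)),0]
def best(p,a):
    c=[]
    for k in(a,a+np.pi,a-np.pi):
        j=inverse_kinematics(p,q(k))
        if j is not None:c.append((abs(j[5]),k))
    return min(c)[1]
def pick(c,a):
    k=best([*c,.18],a);move_pose([*c,.18],q(k));movel([*c,.081],v=.1)
    command_gripper(0.0);f=get_ft_force();print("grip",get_grip_width(),get_finger_force())
    movel([*c,.25],v=.2);print("lift",get_ft_force()-f,get_grip_width(),get_time());return k-a
def place(c,off):
    k=SA+off;move_pose([*c,.25],q(k));movel([*c,.125],v=.15)
    print("touch",movel([*c,.095],v=.03,until_force=5),get_tcp_pos(),get_ft_force(),get_time())
def release(w=.45):
    command_gripper(w);p=get_tcp_pos();movel([p[0],p[1],.25],v=.15);print(get_time())
E
python3 - <<'E'
from h import *
off=pick([.597,-.2115],np.radians(-3));print(off)
place(slab(.036,.036),off);print(get_time())
E
```

```text
grip 0.1119761532094674 30.000392496585846
lift [ 0.1039  1.3357 -4.0781] 0.10807634344558684 6.5417
0.0
touch True [0.5555 0.2514 0.1047] [0.6893 0.0912 1.8079] 9.9083
9.9083
```

Run:
```python
from h import *
release()
off=pick([.5563,-.3763],np.radians(-22));print(off)
im=read_camera("top")[:,:,::-1];cv2.imwrite("pics/t1.png",cv2.resize(im[95:205,135:235],None,fx=5,fy=5,interpolation=0))
im=read_camera("scene")[:,:,::-1];cv2.imwrite("pics/s2.png",cv2.resize(im[180:300,270:400],None,fx=5,fy=5,interpolation=0))
```

```text
11.6833
grip 0.11132326604874891 29.99797224998474
lift [ 1.478   0.7642 -1.0013] 0.1118839619120262 16.6333
0.0
```

View pics/t1.png

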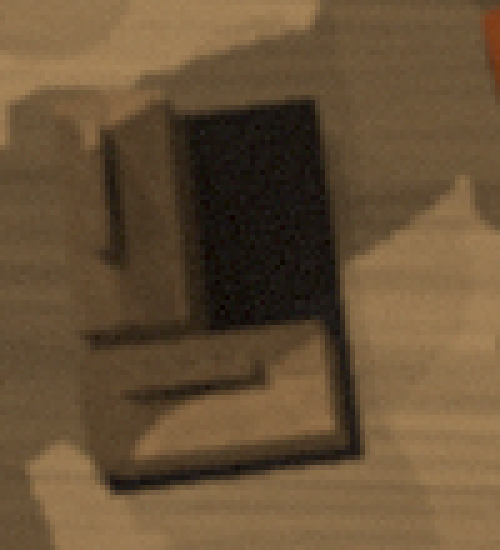

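View pics/s2.png

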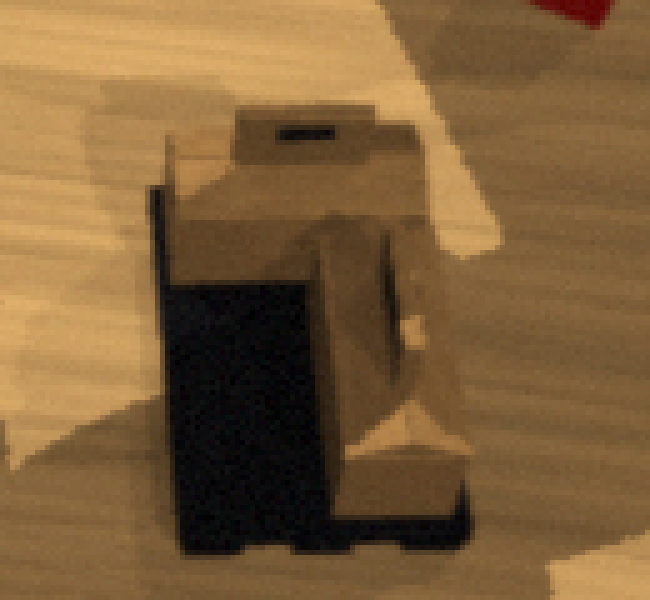

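The first carton stands upright on the slab in the +y place and the second is in the gripper. I'll check the free width and end margins numerically.

Run:
```python
from h import *
R=np.array([[np.cos(SA),np.sin(SA)],[-np.sin(SA),np.cos(SA)]])
def f(n,cx,cy,z):
    p=(135+cx/5-.5,95+cy/5-.5) if n=="top" else (270+cx/5-.5,180+cy/5-.5)
    return (R@(ray(n,p,z)[:2]-S))*1000
np.set_printoptions(precision=1,suppress=True)
for l,a in {"top carton inner base edge":[("top",188,120,.024),("top",203,325,.024)],
"top slab right edge z0":[("top",342,325,0),("top",362,455,0)],"top far corner":[("top",317,100,.024)],
"scene carton front base L,R":[("scene",332,518,.024),("scene",462,518,.024)],
"scene slab front bottom L,R":[("scene",182,554,0),("scene",470,548,0)],
"scene slab left edge top":[("scene",165,290,.024),("scene",178,520,.024)],
"scene placed base front L,R":[("scene",172,284,.024),("scene",312,284,.024)],
"placed eave ends":[("top",328,320,.08),("top",338,430,.08)]}.items(): print(l,*[f(*p) for p in a])
```

```text
top carton inner base edge [105.2   5. ] [-17.6   9.1]
top slab right edge z0 [-22.3 -67.3] [-100.8  -70. ]
top far corner [107.5 -70.9]
scene carton front base L,R [100.6   5.7] [101.3  69.9]
scene slab front bottom L,R [107.1 -67.5] [105.3  77.1]
scene slab left edge top [-35.4 -68.8] [100.8 -70.6]
scene placed base front L,R [-39.2 -64.8] [-38.3   9.7]
placed eave ends [-37.9 -68.6] [-98.7 -67. ]
```

Run:
```python
from h import *
place(slab(.036,-.0335),0.0)
release(.4);move_pose([.5,-.1,.35],q(0.0));wait(.5)
for n,(x,y,w,h) in(("top",(135,95,100,110)),("scene",(270,180,130,120))):
    im=read_camera(n)[:,:,::-1];cv2.imwrite(f"pics/f_{n}.png",cv2.resize(im[y:y+h,x:x+w],None,fx=5,fy=5,interpolation=0))
print(get_time())
```

```text
touch True [0.5669 0.1828 0.1046] [ 1.5469 -0.2438  1.9955] 20.4167
22.1333
23.9083
```

View pics/f_top.png

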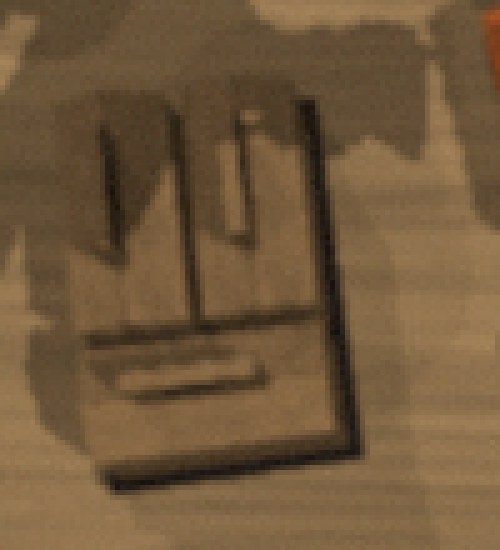

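View pics/f_scene.png

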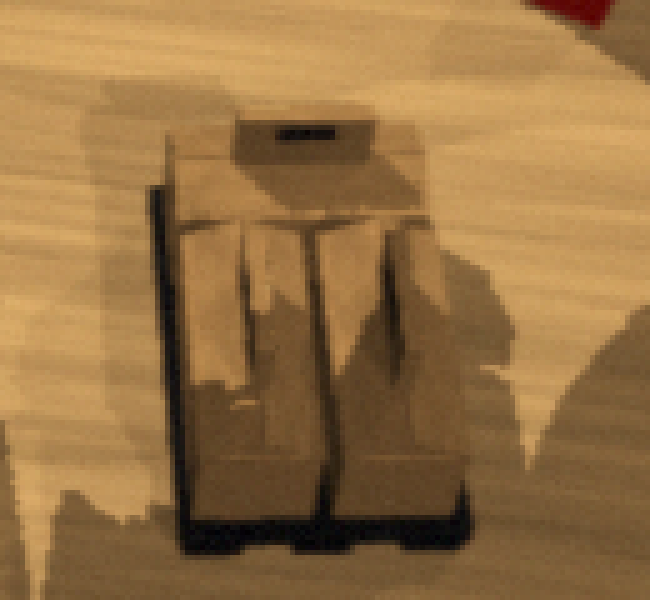

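Both cartons stand upright and parallel with even gaps: their inner edges are about 10 px apart at crop (322,500), and their front edges line up at row 518. The placed carton hasn't moved.

```bash
python3 -c "
from station import *
print(job_done())"
```

```text
the job is handed in; nothing more can be done
None
```

Both loose oblong cartons now stand upright on the slab beside the placed one, with about 1 cm gaps by the camera images, and the job was handed in at about 24 s; the judge's verdict was not shown.

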